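# Weigh the thin plate electrode

### The job

The thin metal plate lies sunk in the channel of its raised stand, where its sides cannot be gripped. Slide it towards you, lying flat, until its near end overhangs the stand's open end far enough to be pinched, then take it by that end, and lay it flat and central on the round pan of the balance without dropping it. Leave everything else where it stands.

Things in the scene. Friction and masses are not known exactly. Their poses are not given: they have to be found in the camera images.
- stand: fixed dark metal stand with bright rails, 200 (its x) x 85 (y) x 63 mm, origin at the centre of its underside; its open near end (-x, face at x = -100) points roughly at the robot, with free space before and below it. A channel along x: floor 58 mm up, 57 mm wide, rails 5 mm high on both sides all along; a stop 12 mm high closes it at the far end (inner face at x = +94)
- stand_lip (a point): middle of the near edge of the channel floor (x = -100 mm on the stand), 58 mm above the worktop; axes as the stand
- plate_centre (a point): centre of the loose bare metal plate, 110 (its x) x 54 (y) x 3 mm, 40 to 85 g. It starts flat in the channel, axes as the stand's, 2 mm below the rail tops, near end 10 to 27 mm back from the lip; at least 55 mm of channel are free behind its far edge, room for closed fingertips to push it. It slides with ordinary friction and tips off if its centre passes the lip
- plate_near_end (a point): middle of the plate's near (-x) edge, half-way up its thickness
- balance: fixed laboratory balance, 200 (its x) x 150 (its y) mm, origin at the centre of its underside; white body up to 36 mm high with a dark display at the near (-x) end (up to 37 mm high); the pan stands above it
- pan_top (a point): centre of the top face of the balance's fixed flat round steel pan, 64 mm across, 4 mm thick, top 55 mm above the worktop and 15 mm clear above the body; it lies 35 mm behind (+x of) the balance's centre
- vial_c: capped white vial, 28 mm across, 64 tall mm; a bystander on the worktop, origin at the centre of its underside
- brass_weight: knobbed brass weight, 22 mm across, 42 tall mm; a bystander on the worktop, origin at the centre of its underside
- copper_strip: narrow copper strip with one end bent up, 22x117x14 mm; a bystander on the worktop, origin at the centre of its underside
- petri_dish: shallow glass dish, 62 across, 14 tall mm; a bystander on the worktop, origin at the centre of its underside
- tape_1: roll of tape lying flat, 100 across, 25 tall mm; a bystander on the worktop, origin at the centre of its underside
- bottle_rear: glass bottle with cap, 58 across, 130 tall mm; a bystander on the worktop, origin at the centre of its underside
- panel_ammeter: panel meter in a square case, 40x80x66 mm; a bystander on the worktop, origin at the centre of its underside
- plate: the same plate; origin at the centre of its underside, 1.5 mm below plate_centre
Mind the look-alikes: they are no part of the job. Of the things like the plate, leave any that is yellow; of the rest the smaller one is meant.

How it is judged:
On the way, in this order (a step that is already met when the one before it is completed fails the run):
1. the plate, lying flat on the stand, overhangs the near edge by at least 15 mm (x of plate_near_end in the frame of stand_lip below -0.015 m and z of plate_centre in the frame of stand_lip below 0.0035 m and x of plate_centre in the frame of stand_lip above 0 m and angle between plate_centre's own z axis and vertical below 0.06 rad), for 0.2 s.
2. the plate is held by the fingers, its centre at least 25 mm above where it lay (contact force between the fingers and plate above 0.3 N and z of plate_centre in the frame of stand_lip above 0.0265 m), for 0.2 s.
At the end, for the whole second after the job is handed in: the plate lies flat (within 0.06 rad) and at rest on the balance pan, its centre within 15 mm of the pan's centre, either way round or crosswise, released by the fingers (horizontal distance between plate_centre and pan_top below 0.015 m and z of plate_centre in the frame of pan_top between -0.001 and 0.005 m and angle between plate_centre's own z axis and vertical below 0.06 rad and contact force between plate and balance above 0.1 N and contact force between the fingers and plate below 0.05 N and linear speed of plate below 0.02 m/s); the robot touches nothing.
It fails at once if the plate falls off the stand or the pan onto the worktop or the balance's body (height (world z) of plate_centre below 0.035 m).
It fails at once if the plate is dropped or thrown (moves faster than 0.6 m/s while the fingers do not touch it) (contact force between the fingers and plate below 0.02 N and linear speed of plate above 0.6 m/s).
It fails at once if a bystander is moved by more than 30 mm (distance of any of vial_c, brass_weight, copper_strip, petri_dish, tape_1, bottle_rear, panel_ammeter from where it was at the start of the episode above 0.03 m).
It also fails if it takes over 59 s, if anything falls off the work surface, if the arm or the gripper's body presses on something with over 40 N, if the wrist force passes 120 N, or if a joint passes its speed limit or range.

### The arm

A 6-joint arm with a two-finger parallel gripper is mounted at the origin on a cart in front of the work surface, level with it; the furniture and walls round the work are solid. World frame = base frame: x ahead of the robot, y to its left, z up, the work surface at z = 0. Lengths are in m, angles in rad, forces in N, time in s.
With the tool pointing down it reaches from about 0.35 to 0.775 m from the base axis. Payload 7.3 kg.
Tool frame: the origin (TCP) lies at the very end of the fingers, on their centre line; the grasp point (between the pads) lies 19 mm behind it; z points along the fingers, y is the line along which they close (so a half turn about z gives the same grasp; the last joint's range is limited). The gripper opens to 92 mm and grips with 3 to 60 N. Pads are 19 mm wide; open, the fingers measure 130 mm over their backs; the gripper's body (75 mm by 190 mm) begins 47 mm behind the grasp point.
Start: joints at [1.038, 0.342, 1.524, -0, 1.275, -0.146], TCP at [0.198, 0.486, 0.227] pointing down, gripper open.
Joint ranges: [-2.53, 2.53], [-0.77, 2.02], [0.04, 2.7], [-1, 4.14], [0.28, 2.66], [-3.11, 3.11]. Speed limits (rad/s): [2.57, 2.57, 3.14, 3.14, 3.14, 3.14].

### API

Orientations are given as [roll, pitch, yaw] about the fixed x, y, z axes, in that order (R = Rz(yaw) Ry(pitch) Rx(roll)).
In Python, from cell import observe, read_camera, get_calibration, hand_in, search_frame gives the robot as it stands.
- The arm moves only by the tool step_arm, never from a script. Its argument "commands" is a list of rows, each an object with "translation": the shift along the tool's x, y, z in mm, a list of three; "roll": the turn about the tool's z in rad. In form: [{"translation": [x, y, z], "roll": roll}, ...]. A call has 1 to 20 rows; each row shifts and turns the commanded pose from where the row before left it, along the tool's axes as they then stand; what a row does not reach is not made up. A row lasts 1/12 s, in which the tool goes at most 41.7 mm and 7.16 degrees, less where a joint would pass 70% of its speed; a pose out of reach is approached as far as the arm can. A call is refused whole if a number of a shift passes 41.7 or a number of a turn 0.125, either way. A call with a gripper value outside its range is refused whole. "fingers" is the opening, from 0 (shut) to 1 (fully open), set as the call begins (left out, the last holds). The fingers move at their own pace and stop on an object; "grip_force" is the grip in N (left out, the last holds). Time passes only in rows, so rows that do not move let the fingers close. It gives the time, the measured TCP pose, the force, the opening and the grip force at its end, in the units of the state.
- observe(): the state, without advancing time (a new reading comes with each control period).
- read_camera(name): name is "scene" or "side" or "wrist"; returns the picture (420x560x3 uint8, red, green, blue); there is no depth.
- get_calibration(name): a dict with "camera_matrix" (3x3 intrinsics, pixels), "dist_coeffs" ([k1, k2, p1, p2, k3] as OpenCV has them; the pictures are not rectified), "world_from_camera" (4x4, takes a point from camera to world coordinates). Camera axes: x right, y up, looking along -z (the intrinsics and any distortion apply to the point x, -y, -z); pixel columns grow to the right and rows downward; lengths in m; the calibration is good to about 2 mm. A picture is of the moment at which its call begins: read the wrist's pose just before it. get_calibration takes no time and is no camera call; for the wrist camera it gives the pose at the moment of the call.
- hand_in(): hands the job in; it is judged then, once.
Trained networks look in the newest picture that a camera, given by its name, has taken for a name from the list of things; names that differ only in an ending like _2 or _b are one class to them, and where a whole thing is asked for, a point or a joint stands for the part that bears it (a point fixed in the world has none). Each returns a list of dicts, best first, with "confidence" (0 to 1); they miss things now and then, are a little off and sometimes report something else, mostly with a low value. They report only what shows in the picture. A call takes as long as a camera call. They do not tell look-alikes from the thing itself.
- search_frame(camera, name): "at" ([x, y, z] in m, in world coordinates, good to about 4 mm: the middle of the surface that is visible of it).
The state is a dict: "time": time; "qpos": joint angles; "qvel": joint speeds; "joint_efforts": joint torques, N m; "tool_pos": TCP position; "tool_rot": TCP orientation; "contact_force": force on the tool from outside, world axes, zero at the start; "torque": the same for the moment, N m; "opening": finger opening in m; "grip_force": force on a finger pad.
Only numpy, scipy, OpenCV 4.12 (cv2) and the standard library are available. Lean on these libraries where they do the work, as an engineer would, in place of code of your own. Each camera call takes 0.05 s, during which the arm holds its last target. There are 200 camera calls.

## Working session

There is one attempt and no reset: what is moved stays moved. The work goes in short steps, Python scripts to look and compute and a tool call to move; the robot and the scene stay as the last step left them, time stands still between calls to the robot, and variables do not carry over. Pictures are saved under pics/ and viewed, at most 10 in all, crops included, and the job is handed in when it is done.

Besides the shell and the picture viewer there is one more tool, called after "Call:" by a JSON object that holds its "name" and its "arguments". step_arm: Moves the arm, as the interface text tells. Its arguments: {"type":"object","properties":{"commands":{"type":"array"},"fingers":{"type":"number"},"grip_force":{"type":"number"}},"required":["commands"]}

```bash
mkdir -p pics; ls
python3 - <<'E'
from cell import *
import cv2
print(observe())
for c in ("scene","side"):
    im=read_camera(c); cv2.imwrite(f"pics/{c}0.png",im[:,:,::-1])
    for n in ("plate","stand","stand_lip","balance","pan_top","plate_near_end","vial_c","brass_weight","copper_strip","petri_dish","tape_1","bottle_rear","panel_ammeter"):
        print(c,n,[(d['at'],d['confidence']) for d in search_frame(c,n)][:3])
E
```

```text
pics
{'time': 0.0, 'qpos': array([ 1.03799385e+00,  3.42726903e-01,  1.52502012e+00, -1.97741050e-05,
        1.27539151e+00, -1.45997072e-01]), 'qvel': array([-0.00033225,  0.0006328 , -0.00205338,  0.00128547,  0.00012065,
       -0.00056506]), 'joint_efforts': array([ 2.68874510e-04, -4.31248319e+01, -2.44213575e+01,  7.17106042e-02,
        5.60665154e-02, -9.83144105e-05]), 'tool_pos': array([0.19782099, 0.48586419, 0.22604171]), 'tool_rot': array([-3.14006048e+00, -2.06184236e-04,  2.75479286e+00]), 'contact_force': array([ 0.25884473, -0.72439296,  0.08778985]), 'torque': array([-0.04290374, -0.00395742, -0.04596809]), 'grip_force': 0.0, 'opening': 0.09190425980827971}
scene plate [([0.331, 0.1681, 0.0029], 0.93), ([0.5239, -0.2786, 0.0037], 0.73), ([0.5337, -0.1263, 0.0573], 0.67)]
scene stand [([0.5569, -0.1542, 0.0605], 0.97), ([0.3445, 0.3301, 0.0006], 0.31)]
scene stand_lip [([0.5537, -0.1539, 0.0591], 0.69)]
scene balance [([0.5623, 0.1392, 0.0335], 0.96), ([0.5537, -0.1575, 0.0594], 0.67)]
scene pan_top [([0.5618, 0.1437, 0.0331], 0.62)]
scene plate_near_end [([0.5377, 
[... 683 characters left out ...]
)]
side stand_lip [([0.5648, -0.1694, 0.0514], 0.88)]
side balance [([0.5674, 0.1325, 0.0353], 0.67)]
side pan_top [([0.5664, 0.1311, 0.0327], 0.91), ([0.3969, 0.4376, 0.012], 0.4)]
side plate_near_end [([0.3314, 0.1681, -0.0005], 0.9), ([0.533, -0.1341, 0.0581], 0.82), ([0.5266, -0.2769, 0.0061], 0.71)]
side vial_c [([0.3817, -0.0007, 0.0408], 0.59), ([0.3588, -0.1562, 0.0027], 0.54)]
side brass_weight [([0.3618, -0.0537, 0.0223], 0.44)]
side copper_strip [([0.3617, -0.1533, 0.0014], 0.72)]
side petri_dish [([0.3408, 0.3309, 0.0037], 0.73)]
side tape_1 [([0.3978, 0.4379, 0.0153], 0.62)]
side bottle_rear [([0.5348, 0.3603, 0.0697], 0.77)]
side panel_ammeter [([0.6354, -0.3942, 0.053], 0.56)]
```

View pics/scene0.png

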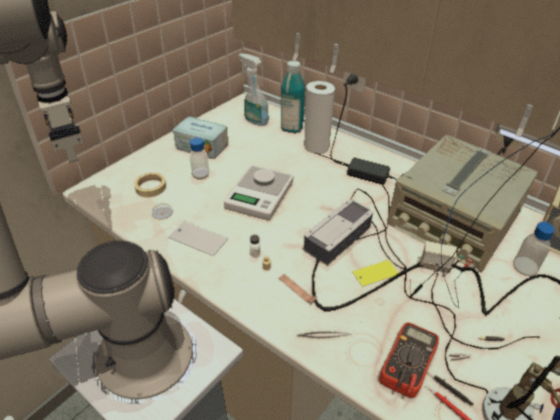

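View pics/side0.png

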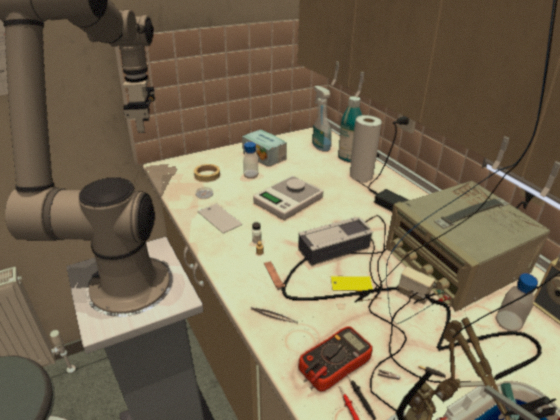

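The target is the grey plate sunk in the dark stand (scene px ~345,225). The yellow plate (375,272) and the large grey one on the worktop (198,237) are look-alikes. The balance is at (262,190). Next I'll get a wrist view of the stand.

```bash
cat > h.py <<'E'
from cell import *
import numpy as np, cv2
from scipy.spatial.transform import Rotation as Ro
def tool():
    s=observe(); return np.array(s['tool_pos']),Ro.from_euler('xyz',s['tool_rot']).as_matrix()
def pix(cam,P,cal=None):
    c=cal or get_calibration(cam); T=np.linalg.inv(np.array(c['world_from_camera'])); P=np.atleast_2d(P)
    q=(P@T[:3,:3].T+T[:3,3])*[1,-1,-1]
    return cv2.projectPoints(q,np.zeros(3),np.zeros(3),np.array(c['camera_matrix']),np.array(c['dist_coeffs'],float))[0][:,0]
def ray(cam,uv,z,cal=None):
    c=cal or get_calibration(cam); W=np.array(c['world_from_camera'])
    u=cv2.undistortPoints(np.array(uv,float).reshape(-1,1,2),np.array(c['camera_matrix']),np.array(c['dist_coeffs'],float))[:,0]
    d=np.c_[u[:,0],-u[:,1],-np.ones(len(u))]@W[:3,:3].T; o=W[:3,3]
    return o+d*((z-o[2])/d[:,2])[:,None]
def go(p,yaw):
    "turn first, then shift (tool mm)"
    t,R=tool(); s=observe()
    dy=(yaw-s['tool_rot'][2]+np.pi)%(2*np.pi)-np.pi
    R2=Ro.from_euler('xyz',[np.pi,0,yaw]).as_matrix()
    print('roll',round(-dy,3),'(q6',round(s['qpos'][5],2),') then shift mm',np.round(R2.T@(np.array(p)-t)*1000,1), 'without turn',np.round(R.T@(np.array(p)-t)*1000,1))
E
python3 - <<'E'
from h import *
t,R=tool(); W=np.array(get_calibration('wrist')['world_from_camera'])
print(np.round(R.T@(W[:3,3]-t),3), np.round(R.T@W[:3,:3],2)); print(get_calibration('wrist')['camera_matrix'])
go([0.5,-0.1,0.33],2.755)
E
```

```text
[ 0.084  0.    -0.157] [[ 0.    0.95  0.31]
 [ 1.   -0.    0.  ]
 [ 0.    0.31 -0.95]]
[[305.97461806   0.         280.53320893]
 [  0.         305.97461806 209.85608115]
 [  0.           0.           1.        ]]
roll -0.0 (q6 -0.15 ) then shift mm [-500.7 -429.1 -103.3] without turn [-500.8 -429.  -103.3]
```

Call:
{"name": "step_arm", "arguments": {"commands": [{"translation": [0, 0, -35], "roll": 0}, {"translation": [0, 0, -35], "roll": 0}, {"translation": [-30, -26, -2], "roll": 0}, {"translation": [-30, -26, -2], "roll": 0}, {"translation": [-30, -26, -2], "roll": 0}, {"translation": [-30, -26, -2], "roll": 0}, {"translation": [-30, -26, -2], "roll": 0}, {"translation": [-30, -26, -2], "roll": 0}, {"translation": [-30, -26, -2], "roll": 0}, {"translation": [-30, -26, -2], "roll": 0}, {"translation": [-30, -26, -2], "roll": 0}, {"translation": [-30, -26, -2], "roll": 0}, {"translation": [-30, -26, -2], "roll": 0}, {"translation": [-30, -26, -2], "roll": 0}, {"translation": [-30, -26, -2], "roll": 0}, {"translation": [-30, -26, -2], "roll": 0}, {"translation": [-30, -26, -2], "roll": 0}, {"translation": [-30, -26, -2], "roll": 0}, {"translation": [-20, -13, 0], "roll": 0}, {"translation": [0, 0, 0], "roll": 0}], "fingers": 0}}

```text
time: 3.07
tool_pos: [0.5009, -0.1038, 0.3277]
tool_rot: [-3.141, 0.0, 2.75]
contact_force: [-1.1, 1.1, -0.1]
opening: 0.0006
grip_force: 0.0
```

Run:
```python
from h import *
print(tool()[0], observe()['tool_rot'])
np.save('cal1.npy',get_calibration('wrist'),allow_pickle=True)
im=read_camera('wrist'); cv2.imwrite("pics/w1.png",im[:,:,::-1]); 
for n in ("plate","stand"): print(n,[(d['at'],d['confidence']) for d in search_frame('wrist',n)][:3])
```

```text
[ 0.50090195 -0.10377977  0.32771695] [-3.14063243e+00  4.34942196e-05  2.75044234e+00]
plate [([0.5255, -0.2722, 0.0026], 0.87), ([0.5382, -0.1335, 0.0619], 0.82), ([0.3604, 0.1258, 0.0037], 0.81)]
stand [([0.5349, -0.1174, 0.0648], 0.76)]
```

View pics/w1.png

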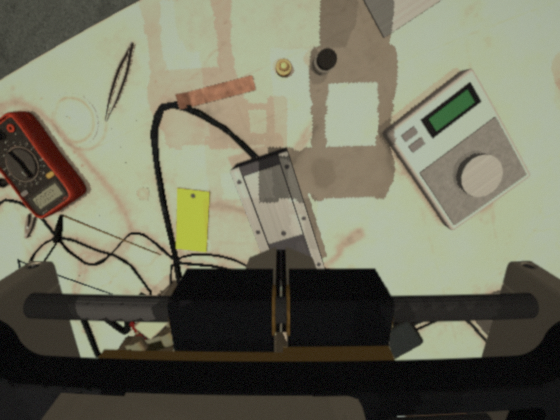

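Run:
```python
import cv2
im=cv2.imread('pics/w1.png'); c=im[140:275,215:345]
cv2.imwrite('pics/w1c.png',cv2.resize(c,None,fx=4.4,fy=4.4,interpolation=cv2.INTER_CUBIC))
```

```text
(no output)
```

View pics/w1c.png

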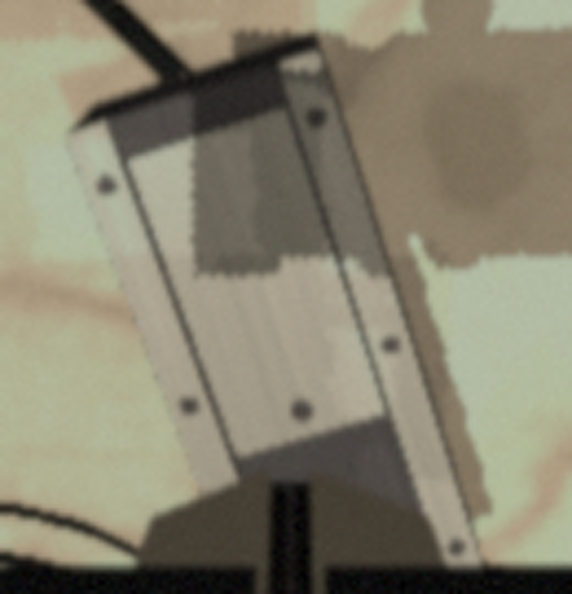

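```bash
cat >> h.py <<'E'
def fit(cam,uv,local,z,cal):
    "fit x,y,yaw of local pts at height z to pixel->plane points"
    w=ray(cam,uv,z,cal)[:,:2]; l=np.array(local,float); 
    a=w-w.mean(0); b=l-l.mean(0)
    th=np.arctan2((b[:,0]*a[:,1]-b[:,1]*a[:,0]).sum(),(a*b).sum())
    c,s=np.cos(th),np.sin(th); R=np.array([[c,-s],[s,c]]); t=w.mean(0)-R@l.mean(0)
    return t,th,np.round((w-l@R.T-t)*1000,1)
E
python3 - <<'E'
from h import *
cal=np.load('cal1.npy',allow_pickle=True).item()
o=lambda L:(np.array(L,float)+.5)/4.4-.5+[215,140]
pl=fit('wrist',o([(130,160),(283,105),(238,460),(385,415)]),[(-.055,-.027),(-.055,.027),(.055,-.027),(.055,.027)],.061,cal)
print('plate',pl)
# stand: rail inner/outer near corners at z=.063
st=fit('wrist',o([(72,132),(322,52)]),[(-.1,-.0425),(-.1,.0425)],.063,cal); print('stand',st)
w=ray('wrist',o([(72,132),(200,490),(322,52),(480,565)]),.063,cal)[:,:2]
print('rail yaws',np.arctan2(*(w[1]-w[0])[::-1]),np.arctan2(*(w[3]-w[2])[::-1]), 'w',np.linalg.norm(w[0]-w[2]))
# pan
im=cv2.imread('pics/w1.png'); 
cv2.imwrite('pics/w1b.png',cv2.resize(im[60:240,380:540],None,fx=3.3,fy=3.3,interpolation=cv2.INTER_CUBIC))
print('pan guess',ray('wrist',[(481,176)],.055,cal))
# lip
lip=ray('wrist',o([(110,118),(280,70)]),.058,cal)[:,:2]; print('lip',lip.mean(0),lip)
E
```

```text
plate (array([ 0.54111525, -0.13138782]), np.float64(-0.074750381807618), array([[ 0.6,  1.2],
       [-1.1, -0.6],
       [ 0.5,  0.3],
       [ 0.1, -0.8]]))
stand (array([ 0.57236137, -0.13296493]), np.float64(-0.0833659319059119), array([[ 0.1,  1. ],
       [-0.1, -1. ]]))
rail yaws -0.09485812239988495 -0.08218582524557773 w 0.0829357594823003
pan guess [[0.61594647 0.16577498 0.055     ]]
lip [ 0.47367507 -0.12587411] [[ 0.47036563 -0.1539078 ]
 [ 0.47698451 -0.09784042]]
```

View pics/w1b.png

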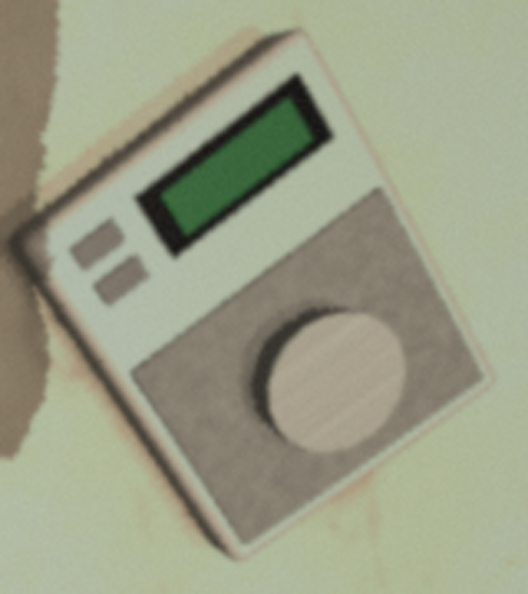

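Pan centre is at about (482,175) px. The plate corners and rails fit to within about 1 mm. Plan: turn to the stand's yaw + π (3.058), then go above the free channel behind the plate.

Run:
```python
from h import *
cal=np.load('cal1.npy',allow_pickle=True).item()
go([.6227,-.1379,.12],np.pi-.083)
L=(np.array([(300,32),(490,378),(240,555),(15,240)])+.5)/3.3-.5+[380,60]
w=ray('wrist',L,.036,cal)[:,:2]; print(w); 
for a,b in((0,1),(3,2)): print(np.arctan2(*(w[b]-w[a])[::-1]))
print('pan',ray('wrist',[(482,175.3)],.055,cal)); 
for c in('scene','side'):
  read_camera(c); print([ (d['at'],d['confidence']) for d in search_frame(c,'balance')][:1])
```

```text
roll -0.304 (q6 -1.53 ) then shift mm [-126.6  -28.2  208.4] without turn [-129.5   10.9  208.3]
[[0.46892976 0.19396623]
 [0.65043088 0.24906837]
 [0.69113697 0.11546176]
 [0.5065454  0.05471615]]
0.294748175548674
0.31791870989483517
pan [[0.61547965 0.16741487 0.055     ]]
[([0.559, 0.1416, 0.0341], 0.7)]
[([0.571, 0.1346, 0.0341], 0.79)]
```

Call:
{"name": "step_arm", "arguments": {"commands": [{"translation": [0, 0, 0], "roll": -0.076}, {"translation": [0, 0, 0], "roll": -0.076}, {"translation": [0, 0, 0], "roll": -0.076}, {"translation": [0, 0, 0], "roll": -0.076}, {"translation": [-25, -6, 0], "roll": 0}, {"translation": [-25, -6, 10], "roll": 0}, {"translation": [-25, -6, 20], "roll": 0}, {"translation": [-25, -5, 30], "roll": 0}, {"translation": [-26, -5, 30], "roll": 0}, {"translation": [0, 0, 30], "roll": 0}, {"translation": [0, 0, 30], "roll": 0}, {"translation": [0, 0, 30], "roll": 0}, {"translation": [0, 0, 28], "roll": 0}, {"translation": [0, 0, 0], "roll": 0}, {"translation": [0, 0, 0], "roll": 0}], "fingers": 0}}

```text
time: 4.67
tool_pos: [0.6219, -0.137, 0.1202]
tool_rot: [3.141, -0.003, 3.06]
contact_force: [0.2, 0.9, 0.4]
opening: 0.0006
grip_force: 0.0
```

Run:
```python
from h import *
print(observe()['contact_force']); go([.6227,-.1379,.0595],np.pi-.083)
cal=get_calibration('wrist'); np.save('cal2.npy',cal,allow_pickle=True)
im=read_camera('wrist')[:,:,::-1]; cv2.imwrite('pics/w2.png',cv2.resize(im,(800,600)))
```

```text
[0.18746193 0.92848177 0.35193519]
roll 0.001 (q6 -1.83 ) then shift mm [-0.9 -0.8 60.7] without turn [-1.  -0.8 60.7]
```

View pics/w2.png

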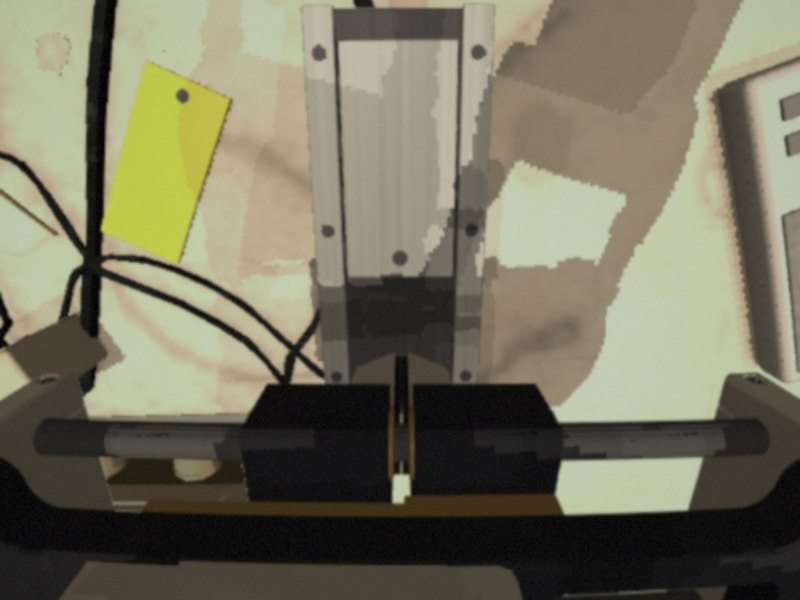

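The closed fingers are centred over the free channel behind the plate. The plate's corners are near (337,40), (460,40), (346,278) and (455,276), and the lip edge is at row ~9.

Run:
```python
from h import *
cal=np.load('cal2.npy',allow_pickle=True).item()
o=lambda L:(np.array(L,float)+.5)*.7-.5
print(fit('wrist',o([(337,40),(460,40),(346,278),(455,276)]),[(-.055,-.027),(-.055,.027),(.055,-.027),(.055,.027)],.061,cal))
w=ray('wrist',o([(332,9),(465,9)]),.058,cal)[:,:2]; print('lip',w,w.mean(0))
w=ray('wrist',o([(302,6),(495,6),(327,383),(478,383)]),.063,cal)[:,:2]; print('rails',w,[np.arctan2(*(w[b]-w[a])[::-1]) for a,b in((0,2),(1,3))])
```

```text
(array([ 0.5411917 , -0.13116893]), np.float64(-0.07338004464540007), array([[ 0.1, -0.4],
       [ 0.6,  0.4],
       [-0.1, -1. ],
       [-0.6,  1. ]]))
lip [[ 0.47079866 -0.15556373]
 [ 0.47564629 -0.09652877]] [ 0.47322248 -0.12604625]
rails [[ 0.46988297 -0.16789574]
 [ 0.4767591  -0.08416867]
 [ 0.65211278 -0.18049773]
 [ 0.65888733 -0.09742469]] [np.float64(-0.06904444409709318), np.float64(-0.0726558811586207)]
```

Call:
{"name": "step_arm", "arguments": {"commands": [{"translation": [0, 0, 20], "roll": 0}, {"translation": [0, 0, 20], "roll": 0}, {"translation": [0, 0, 10], "roll": 0}, {"translation": [0, 0, 5], "roll": 0}, {"translation": [0, 0, 3], "roll": 0}, {"translation": [0, 0, 2], "roll": 0}, {"translation": [0, 0, 0], "roll": 0}, {"translation": [0, 0, 0], "roll": 0}]}}

```text
time: 5.38
tool_pos: [0.6231, -0.1382, 0.0617]
tool_rot: [-3.141, 0.002, 3.059]
contact_force: [-0.0, -0.4, -1.3]
opening: 0.0004
grip_force: 0.0
```

Call:
{"name": "step_arm", "arguments": {"commands": [{"translation": [0, 0, 0], "roll": 0}, {"translation": [0, 0, 0], "roll": 0}]}}

```text
time: 5.55
tool_pos: [0.6228, -0.1381, 0.0613]
tool_rot: [-3.141, 0.001, 3.059]
contact_force: [0.3, -0.6, -0.5]
opening: 0.0002
grip_force: 0.0
```

Run:
```python
from h import *
for i in range(5):
  s=observe(); print(s['tool_pos'],s['tool_rot'],s['contact_force']); read_camera('wrist')
```

```text
[ 0.62279512 -0.13808699  0.06128259] [-3.14144602e+00  9.00308348e-04  3.05879366e+00] [ 0.32346862 -0.58622968 -0.53720188]
[ 0.62272168 -0.13805038  0.06114415] [-3.14154187e+00  6.76917072e-04  3.05876163e+00] [-0.10126054 -0.30314412  0.57895386]
[ 0.62266234 -0.13806227  0.06103023] [-3.14151040e+00  5.16956871e-04  3.05881781e+00] [ 0.08607813 -0.37914466 -0.21364612]
[ 0.62263105 -0.13804327  0.06093872] [-3.14156789e+00  3.97342151e-04  3.05879032e+00] [ 0.66042017  0.35420846 -0.26610208]
[ 0.62257276 -0.13803987  0.06087158] [3.14154896e+00 2.42686071e-04 3.05872639e+00] [-0.27526156 -0.24092134 -0.04020267]
```

Call:
{"name": "step_arm", "arguments": {"commands": [{"translation": [0, 0, 1.0], "roll": 0}, {"translation": [0, 0, 0], "roll": 0}, {"translation": [0, 0, 0], "roll": 0}, {"translation": [0, 0, 0], "roll": 0}, {"translation": [0, 0, 0], "roll": 0}, {"translation": [0, 0, 0], "roll": 0}, {"translation": [0, 0, 0], "roll": 0}]}}

```text
time: 6.38
tool_pos: [0.6225, -0.138, 0.0597]
tool_rot: [3.142, 0.0, 3.059]
contact_force: [-0.7, -0.5, -0.6]
opening: 0.0003
grip_force: 0.0
```

Call:
{"name": "step_arm", "arguments": {"commands": [{"translation": [4, 0, 0], "roll": 0}, {"translation": [4, 0, 0], "roll": 0}, {"translation": [3, 0, 0], "roll": 0}, {"translation": [3, 0, 0], "roll": 0}, {"translation": [3, 0, 0], "roll": 0}, {"translation": [3, 0, 0], "roll": 0}, {"translation": [3, 0, 0], "roll": 0}, {"translation": [3, 0, 0], "roll": 0}, {"translation": [3, 0, 0], "roll": 0}, {"translation": [3, 0, 0], "roll": 0}, {"translation": [3, 0, 0], "roll": 0}, {"translation": [3, 0, 0], "roll": 0}, {"translation": [2, 0, 0], "roll": 0}, {"translation": [0, 0, 0], "roll": 0}, {"translation": [0, 0, 0], "roll": 0}]}}

```text
time: 7.63
tool_pos: [0.5825, -0.1347, 0.0597]
tool_rot: [3.142, -0.0, 3.059]
contact_force: [-0.3, 0.0, 0.5]
opening: 0.0001
grip_force: 0.0
```

Run:
```python
from h import *
s=observe(); print(s['tool_pos'],s['contact_force'])
cal=get_calibration('wrist'); np.save('cal3.npy',cal,allow_pickle=True)
im=read_camera('wrist')[:,:,::-1]; cv2.imwrite('pics/w3.png',cv2.resize(im[:,160:440],None,fx=1.4,fy=1.4))
for c in('wrist','scene'):
  read_camera(c)
  for n in('plate','plate_near_end'): print(c,n,[(d['at'],d['confidence']) for d in search_frame(c,n)])
```

```text
[ 0.58254733 -0.13470496  0.05972916] [-0.27395371  0.0238412   0.49684736]
wrist plate [([0.5218, -0.2746, 0.0041], 0.92), ([0.5086, -0.1282, 0.0616], 0.87)]
wrist plate_near_end [([0.5109, -0.1296, 0.0641], 0.98), ([0.524, -0.2784, 0.0003], 0.67)]
scene plate [([0.512, -0.1235, 0.0588], 0.9), ([0.5249, -0.2772, 0.0044], 0.78), ([0.3285, 0.1672, 0.008], 0.57)]
scene plate_near_end [([0.3292, 0.1624, 0.0027], 0.93), ([0.5102, -0.1259, 0.06], 0.77), ([0.5284, -0.283, 0.0007], 0.69)]
```

View pics/w3.png

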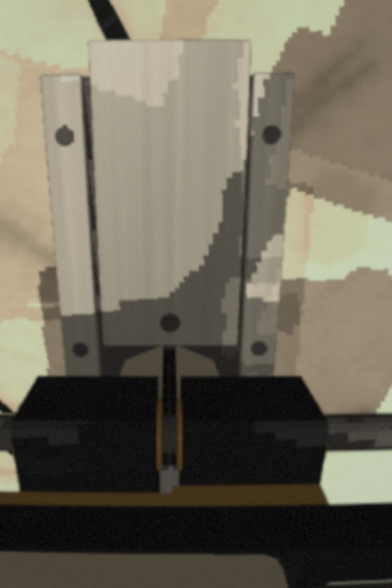

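The plate now overhangs: its near edge is at row 41 and the rail ends are at row 75. Both rail gaps are even.

Run:
```python
from h import *
cal=np.load('cal3.npy',allow_pickle=True).item()
o=lambda L:(np.array(L,float)+.5)/1.4-.5+[160,0]
f=fit('wrist',o([(90,42),(251,40),(100,347),(238,346)]),[(-.055,-.027),(-.055,.027),(.055,-.027),(.055,.027)],.061,cal);print(f)
w=ray('wrist',o([(40,76),(295,73)]),.063,cal)[:,:2]; print('rail ends',w,w.mean(0))
d=np.array([np.cos(.076),-np.sin(.076)])
print('s centre',(f[0]-[.4733,-.126])@d,'s tcp',(tool()[0][:2]-[.4733,-.126])@d, 'face-on gap')
```

```text
(array([ 0.51684281, -0.12901679]), np.float64(-0.08411353436058448), array([[ 0.8,  0.7],
       [-0. , -0.5],
       [-0.1, -0.7],
       [-0.6,  0.5]]))
rail ends [[ 0.46961568 -0.16811924]
 [ 0.47566023 -0.08416225]] [ 0.47263796 -0.12614074]
s centre 0.043646178586739755 s tcp 0.10977159009185082 face-on gap
```

Call:
{"name": "step_arm", "arguments": {"commands": [{"translation": [2, 0, 0], "roll": 0}, {"translation": [2.5, 0, 0], "roll": 0}, {"translation": [2.5, 0, 0], "roll": 0}, {"translation": [2.5, 0, 0], "roll": 0}, {"translation": [2.5, 0, 0], "roll": 0}, {"translation": [2.5, 0, 0], "roll": 0}, {"translation": [2.5, 0, 0], "roll": 0}, {"translation": [2.5, 0, 0], "roll": 0}, {"translation": [2, 0, 0], "roll": 0}, {"translation": [1, 0, 0], "roll": 0}, {"translation": [0, 0, 0], "roll": 0}, {"translation": [0, 0, 0], "roll": 0}, {"translation": [-4, 0, 0], "roll": 0}, {"translation": [-4, 0, 0], "roll": 0}, {"translation": [0, 0, -20], "roll": 0}, {"translation": [0, 0, -30], "roll": 0}, {"translation": [0, 0, -30], "roll": 0}, {"translation": [0, 0, 0], "roll": 0}, {"translation": [0, 0, 0], "roll": 0}]}}

```text
time: 9.57
tool_pos: [0.5697, -0.1339, 0.1416]
tool_rot: [-3.14, 0.004, 3.059]
contact_force: [0.2, -0.2, -1.4]
opening: 0.0005
grip_force: 0.0
```

Run:
```python
from h import *
s=observe(); print(s['tool_pos'],s['contact_force'])
cal=get_calibration('wrist'); np.save('cal4.npy',cal,allow_pickle=True)
im=read_camera('wrist')[:,:,::-1]; cv2.imwrite('pics/w4.png',cv2.resize(im[:,160:440],None,fx=1.4,fy=1.4))
print([(d['at'],d['confidence']) for d in search_frame('wrist','plate')])
```

```text
[ 0.56966496 -0.13388415  0.14157499] [ 0.17324558 -0.22373855 -1.39723029]
[([0.5251, -0.2747, 0.002], 0.97), ([0.4877, -0.1284, 0.0619], 0.72)]
```

View pics/w4.png

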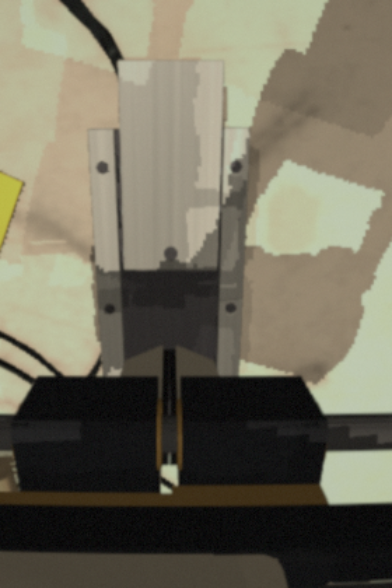

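The plate lies flat and straight in the channel, with its near edge at row 61 and the rail ends at row 128.

Run:
```python
from h import *
cal=np.load('cal4.npy',allow_pickle=True).item()
o=lambda L:(np.array(L,float)+.5)/1.4-.5+[160,0]
f=fit('wrist',o([(119,61),(223,60),(122,271),(218,271)]),[(-.055,-.027),(-.055,.027),(.055,-.027),(.055,.027)],.061,cal);print(f)
w=ray('wrist',o([(88,129),(248,127)]),.063,cal)[:,:2]; print('rail ends',w.mean(0))
lip=np.array([.4731,-.126]); d=np.array([np.cos(.077),-np.sin(.077)])
print('s centre',(f[0]-lip)@d)
g=lip-.0145*d; print(g); go([*g,.0455],np.pi-.077)
```

```text
(array([ 0.49479908, -0.12709218]), np.float64(-0.0844703450347624), array([[ 0.5,  0.9],
       [-0.2, -0.7],
       [-0.1, -0.6],
       [-0.2,  0.5]]))
rail ends [ 0.47227717 -0.12657831]
s centre 0.021718796658378864
[ 0.45864296 -0.1248846 ]
roll -0.006 (q6 -1.85 ) then shift mm [109.6  -0.   93.4] without turn [109.5  -0.7  93.5]
```

Call:
{"name": "step_arm", "arguments": {"commands": [{"translation": [20, 0, 0], "roll": -0.006}, {"translation": [25, 0, 0], "roll": 0}, {"translation": [25, 0, 0], "roll": 0}, {"translation": [25, 0, 0], "roll": 0}, {"translation": [14.5, 0, 0], "roll": 0}, {"translation": [0, 0, 10], "roll": 0}, {"translation": [0, 0, 20], "roll": 0}, {"translation": [0, 0, 0], "roll": 0}, {"translation": [0, 0, 0], "roll": 0}, {"translation": [0, 0, 0], "roll": 0}, {"translation": [0, 0, 0], "roll": 0}, {"translation": [0, 0, 0], "roll": 0}, {"translation": [0, 0, 0], "roll": 0}], "fingers": 1}}

```text
time: 10.75
tool_pos: [0.4594, -0.125, 0.1102]
tool_rot: [-3.141, 0.001, 3.065]
contact_force: [-0.5, -0.1, 1.1]
opening: 0.083
grip_force: 0.0
```

Run:
```python
from h import *
print(observe()['opening'])
go([.4586,-.1249,.0455],np.pi-.077)
```

```text
0.0830054332726578
roll 0.0 (q6 -1.92 ) then shift mm [ 0.8  0.1 64.7] without turn [ 0.8  0.1 64.7]
```

Call:
{"name": "step_arm", "arguments": {"commands": [{"translation": [0.8, 0, 0], "roll": 0}, {"translation": [0, 0, 10], "roll": 0}, {"translation": [0, 0, 15], "roll": 0}, {"translation": [0, 0, 15], "roll": 0}, {"translation": [0, 0, 10], "roll": 0}, {"translation": [0, 0, 8], "roll": 0}, {"translation": [0, 0, 5.5], "roll": 0}, {"translation": [0, 0, 0], "roll": 0}, {"translation": [0, 0, 0], "roll": 0}, {"translation": [0, 0, 0], "roll": 0}, {"translation": [0, 0, 0], "roll": 0}, {"translation": [0, 0, 0], "roll": 0}, {"translation": [0, 0, 0], "roll": 0}]}}

```text
time: 11.83
tool_pos: [0.4584, -0.125, 0.0466]
tool_rot: [-3.141, 0.001, 3.065]
contact_force: [-0.2, 0.1, -0.2]
opening: 0.092
grip_force: 0.0
```

Close with a firm grip.

Call:
{"name": "step_arm", "arguments": {"commands": [{"translation": [0, 0, 0], "roll": 0}, {"translation": [0, 0, 0], "roll": 0}, {"translation": [0, 0, 0], "roll": 0}, {"translation": [0, 0, 0], "roll": 0}, {"translation": [0, 0, 0], "roll": 0}, {"translation": [0, 0, 0], "roll": 0}, {"translation": [0, 0, 0], "roll": 0}, {"translation": [0, 0, 0], "roll": 0}, {"translation": [0, 0, 0], "roll": 0}, {"translation": [0, 0, 0], "roll": 0}, {"translation": [0, 0, 0], "roll": 0}, {"translation": [0, 0, 0], "roll": 0}], "fingers": 0, "grip_force": 40}}

```text
time: 12.83
tool_pos: [0.4583, -0.1249, 0.0462]
tool_rot: [3.141, 0.0, 3.065]
contact_force: [-0.2, 1.1, 0.4]
opening: 0.0527
grip_force: 40.0
```

Call:
{"name": "step_arm", "arguments": {"commands": [{"translation": [0, 0, -2], "roll": 0}, {"translation": [0, 0, -4], "roll": 0}, {"translation": [0, 0, -6], "roll": 0}, {"translation": [0, 0, -8], "roll": 0}, {"translation": [0, 0, -10], "roll": 0}, {"translation": [0, 0, -10], "roll": 0}, {"translation": [0, 0, -10], "roll": 0}, {"translation": [0, 0, -10], "roll": 0}, {"translation": [0, 0, -10], "roll": 0}, {"translation": [0, 0, -10], "roll": 0}, {"translation": [0, 0, -10], "roll": 0}, {"translation": [0, 0, -6], "roll": 0}, {"translation": [0, 0, -3], "roll": 0}, {"translation": [0, 0, 0], "roll": 0}, {"translation": [0, 0, 0], "roll": 0}, {"translation": [0, 0, 0], "roll": 0}]}}

```text
time: 14.17
tool_pos: [0.4579, -0.1248, 0.1448]
tool_rot: [3.141, -0.001, 3.065]
contact_force: [0.3, 0.7, -0.4]
opening: 0.0524
grip_force: 40.0
```

Run:
```python
from h import *
s=observe(); print(s['tool_pos'],s['contact_force'],s['torque'],s['opening'],s['grip_force'])
cal=get_calibration('wrist'); np.save('cal5.npy',cal,allow_pickle=True)
a=read_camera('wrist'); b=read_camera('side')
u=lambda im,f:cv2.resize(im[:,:,::-1],None,fx=f,fy=f,interpolation=cv2.INTER_CUBIC)
A=u(a[:,100:560],.95)[:400]; B=u(b[150:290,190:380],1.9)[:400]
h=400; c=np.zeros((h,A.shape[1]+B.shape[1],3),np.uint8); c[:A.shape[0],:A.shape[1]]=A; c[:B.shape[0],A.shape[1]:]=B
cv2.imwrite('pics/w5.png',c); print(c.shape); cv2.imwrite('pics/w5raw.png',a[:,:,::-1])
for k in('wrist','side'): print([(d['at'],d['confidence']) for d in search_frame(k,'plate')])
```

```text
[ 0.45792965 -0.12478997  0.14475647] [ 0.32770808  0.66918592 -0.40603771] [ 0.04533151 -0.03784453  0.04582841] 0.05237718315483992 39.99748885631561
(400, 798, 3)
[([0.4647, -0.1282, 0.1598], 0.89), ([0.3402, 0.1237, 0.0023], 0.88), ([0.5029, -0.2641, 0.0017], 0.77), ([0.6218, -0.3719, 0.0204], 0.34)]
[([0.3306, 0.1663, 0.0005], 0.83), ([0.525, -0.2819, 0.0007], 0.67), ([0.4538, -0.1344, 0.1581], 0.58), ([0.5349, 0.3607, 0.0694], 0.48)]
```

View pics/w5.png

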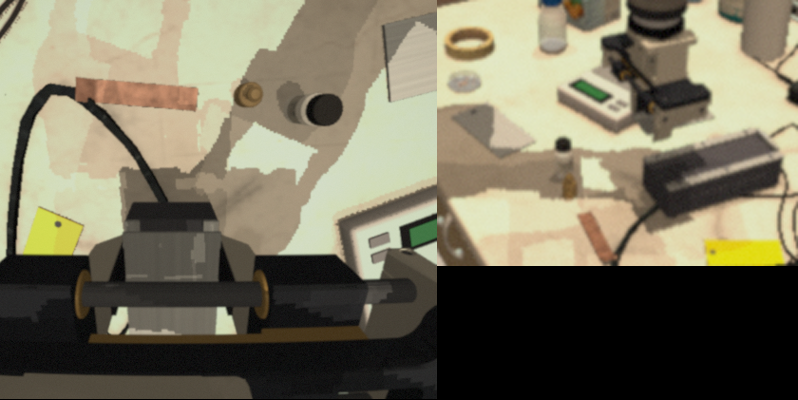

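The plate is held level between the fingers, with its near corners at raw px ~(230,246) and (330,246). I'll refine the pan centre numerically from the static pictures.

Run:
```python
from h import *
cal5=np.load('cal5.npy',allow_pickle=True).item(); cal1=np.load('cal1.npy',allow_pickle=True).item()
w=ray('wrist',[(230.5,246),(330.5,246)],.1596,cal5); print('near end held',w.mean(0), w)
a=np.linspace(0,2*np.pi,72,endpoint=False); ring=lambda r,c:np.c_[c[0]+r*np.cos(a),c[1]+r*np.sin(a),np.full(72,.055)]
for n,cam,cal in(('w1','wrist',cal1),('scene0','scene',get_calibration('scene')),('side0','side',get_calibration('side'))):
    im=cv2.GaussianBlur(cv2.imread(f'pics/{n}.png').astype(np.float32),(0,0),.7)
    def val(r,c):
        p=pix(cam,ring(r,c),cal).astype(np.float32); return cv2.remap(im,p[:,0:1],p[:,1:2],cv2.INTER_LINEAR)[:,0]
    best=sorted(((-np.median(np.linalg.norm(val(.0295,c)-val(.0345,c),axis=1)).item(),*c) for x in np.arange(-10,11) for y in np.arange(-10,11) for c in[(.614+x/1000,.1655+y/1000)]))[:6]
    print(n,np.round(np.mean([b[1:] for b in best],0),4),np.round(best[0],4))
go([.6145-.036,.166+.003,.145],3.065)
```

```text
near end held [ 0.43956129 -0.12339222  0.1596    ] [[ 0.43762099 -0.14883243  0.1596    ]
 [ 0.44150158 -0.097952    0.1596    ]]
w1 [0.6168 0.1673] [-52.8254   0.617    0.1675]
scene0 [0.6178 0.1698] [-24.5134   0.618    0.1695]
side0 [0.6188 0.1705] [-24.7687   0.618    0.1695]
roll -0.0 (q6 -1.92 ) then shift mm [-9.760e+01  3.022e+02 -2.000e-01] without turn [-9.760e+01  3.022e+02 -2.000e-01]
```

Call:
{"name": "step_arm", "arguments": {"commands": [{"translation": [-2, 6, 0], "roll": 0}, {"translation": [-4, 12, 0], "roll": 0}, {"translation": [-6.3, 19.2, 0], "roll": 0}, {"translation": [-6.3, 19.2, 0], "roll": 0}, {"translation": [-6.3, 19.2, 0], "roll": 0}, {"translation": [-6.3, 19.2, 0], "roll": 0}, {"translation": [-6.3, 19.2, 0], "roll": 0}, {"translation": [-6.3, 19.2, 0], "roll": 0}, {"translation": [-6.3, 19.2, 0], "roll": 0}, {"translation": [-6.3, 19.2, 0], "roll": 0}, {"translation": [-6.3, 19.2, 0], "roll": 0}, {"translation": [-6.3, 19.2, 0], "roll": 0}, {"translation": [-6.3, 19.2, 0], "roll": 0}, {"translation": [-6.3, 19.2, 0], "roll": 0}, {"translation": [-6.3, 19.2, 0], "roll": 0}, {"translation": [-6.3, 19.2, 0], "roll": 0}, {"translation": [-4, 12, 0], "roll": 0}, {"translation": [-1.6, 5.8, 0], "roll": 0}, {"translation": [0, 0, 0], "roll": 0}, {"translation": [0, 0, 0], "roll": 0}]}}

```text
time: 16.03
tool_pos: [0.5808, 0.1708, 0.145]
tool_rot: [-3.141, -0.001, 3.065]
contact_force: [-0.8, -0.4, -1.4]
opening: 0.0527
grip_force: 40.0
```

Run:
```python
from h import *
s=observe(); print(s['opening'],s['grip_force'])
go([.5807,.1713,.0425],3.065)
```

```text
0.05270962711031037 39.997567534446716
roll 0.0 (q6 -1.33 ) then shift mm [1.000e-01 5.000e-01 1.025e+02] without turn [  0.    0.5 102.5]
```

Call:
{"name": "step_arm", "arguments": {"commands": [{"translation": [0, 0.5, 8], "roll": 0}, {"translation": [0, 0, 15], "roll": 0}, {"translation": [0, 0, 15], "roll": 0}, {"translation": [0, 0, 15], "roll": 0}, {"translation": [0, 0, 15], "roll": 0}, {"translation": [0, 0, 12], "roll": 0}, {"translation": [0, 0, 8], "roll": 0}, {"translation": [0, 0, 5], "roll": 0}, {"translation": [0, 0, 2], "roll": 0}, {"translation": [0, 0, 0], "roll": 0}, {"translation": [0, 0, 0], "roll": 0}, {"translation": [0, 0, 0], "roll": 0}, {"translation": [0, 0, 0], "roll": 0}, {"translation": [0, 0, 0], "roll": 0}, {"translation": [0, 0, 0], "roll": 0}, {"translation": [0, 0, 0], "roll": 0}]}}

```text
time: 17.37
tool_pos: [0.5812, 0.1717, 0.0504]
tool_rot: [3.141, 0.0, 3.065]
contact_force: [-0.2, -0.0, 0.6]
opening: 0.0526
grip_force: 40.0
```

Call:
{"name": "step_arm", "arguments": {"commands": [{"translation": [0, 0, 2], "roll": 0}, {"translation": [0, 0, 1.5], "roll": 0}, {"translation": [0, 0, 1], "roll": 0}, {"translation": [0, 0, 1], "roll": 0}, {"translation": [0, 0, 0], "roll": 0}, {"translation": [0, 0, 0], "roll": 0}, {"translation": [0, 0, 0], "roll": 0}, {"translation": [0, 0, 0], "roll": 0}, {"translation": [0, 0, 0], "roll": 0}, {"translation": [0, 0, 0], "roll": 0}, {"translation": [0, 0, 0], "roll": 0}]}}

```text
time: 18.28
tool_pos: [0.5812, 0.1716, 0.0448]
tool_rot: [3.141, 0.0, 3.065]
contact_force: [-0.0, 0.3, -1.0]
opening: 0.0524
grip_force: 40.0
```

Call:
{"name": "step_arm", "arguments": {"commands": [{"translation": [0, 0, 0.7], "roll": 0}, {"translation": [0, 0, 0], "roll": 0}, {"translation": [0, 0, 0.7], "roll": 0}, {"translation": [0, 0, 0], "roll": 0}, {"translation": [0, 0, 0], "roll": 0}, {"translation": [0, 0, 0], "roll": 0}, {"translation": [0, 0, 0], "roll": 0}]}}

```text
time: 18.87
tool_pos: [0.5812, 0.1716, 0.0433]
tool_rot: [3.142, 0.0, 3.065]
contact_force: [0.1, -0.4, -0.5]
opening: 0.0523
grip_force: 40.0
```

Call:
{"name": "step_arm", "arguments": {"commands": [{"translation": [0, 0, 0.6], "roll": 0}, {"translation": [0, 0, 0], "roll": 0}, {"translation": [0, 0, 0], "roll": 0}, {"translation": [0, 0, 0], "roll": 0}, {"translation": [0, 0, 0], "roll": 0}]}}

```text
time: 19.28
tool_pos: [0.5812, 0.1717, 0.0431]
tool_rot: [3.141, 0.0, 3.065]
contact_force: [-1.4, -0.9, 5.5]
opening: 0.0528
grip_force: 40.0
```

Call:
{"name": "step_arm", "arguments": {"commands": [{"translation": [0, 0, 0], "roll": 0}, {"translation": [0, 0, 0], "roll": 0}, {"translation": [0, 0, 0], "roll": 0}], "grip_force": 4}}

```text
time: 19.53
tool_pos: [0.5813, 0.1716, 0.0429]
tool_rot: [3.141, 0.0, 3.065]
contact_force: [-0.8, -0.4, 4.7]
opening: 0.0539
grip_force: 4.0
```

Call:
{"name": "step_arm", "arguments": {"commands": [{"translation": [0, 0, 0], "roll": 0}, {"translation": [0, 0, 0], "roll": 0}, {"translation": [0, 0, 0], "roll": 0}, {"translation": [0, 0, 0], "roll": 0}, {"translation": [0, 0, 0], "roll": 0}, {"translation": [0, 0, 0], "roll": 0}, {"translation": [0, 0, 0], "roll": 0}, {"translation": [0, 0, 0], "roll": 0}, {"translation": [0, 0, 0], "roll": 0}, {"translation": [0, 0, 0], "roll": 0}, {"translation": [0, 0, 0], "roll": 0}, {"translation": [0, 0, 0], "roll": 0}], "fingers": 0.85}}

```text
time: 20.53
tool_pos: [0.5812, 0.1716, 0.0427]
tool_rot: [3.142, 0.0, 3.065]
contact_force: [0.1, 0.9, -0.3]
opening: 0.0778
grip_force: 0.0
```

Call:
{"name": "step_arm", "arguments": {"commands": [{"translation": [0, 0, -4], "roll": 0}, {"translation": [0, 0, -8], "roll": 0}, {"translation": [0, 0, -12], "roll": 0}, {"translation": [0, 0, -20], "roll": 0}, {"translation": [0, 0, -25], "roll": 0}, {"translation": [0, 0, -25], "roll": 0}, {"translation": [0, 0, -20], "roll": 0}, {"translation": [25, 0, -10], "roll": 0}, {"translation": [30, 0, 0], "roll": 0}, {"translation": [30, 0, 0], "roll": 0}, {"translation": [0, 0, 0], "roll": 0}, {"translation": [0, 0, 0], "roll": 0}, {"translation": [0, 0, 0], "roll": 0}]}}

```text
time: 21.62
tool_pos: [0.4974, 0.1783, 0.1681]
tool_rot: [3.141, 0.003, 3.065]
contact_force: [-0.4, -0.7, 0.7]
opening: 0.0782
grip_force: 0.0
```

Run:
```python
from h import *
s=observe(); print(s['tool_pos'],s['contact_force'])
a=read_camera('wrist'); b=read_camera('side')
np.save('cal6.npy',get_calibration('wrist'),allow_pickle=True); cv2.imwrite('pics/w6raw.png',a[:,:,::-1])
for k in('wrist','side','scene'):
    if k=='scene': read_camera(k)
    print(k,[(d['at'],d['confidence']) for d in search_frame(k,'plate')])
u=lambda im,f:cv2.resize(im[:,:,::-1],None,fx=f,fy=f,interpolation=cv2.INTER_CUBIC)
A=u(a[:300],1)[:300]; B=u(b[150:240,240:340],2.3)
c=np.zeros((300,800,3),np.uint8); c[:,:560]=A; c[:B.shape[0],560:560+B.shape[1]]=B; cv2.imwrite('pics/w6.png',c)
```

```text
[0.49743909 0.17831491 0.16810891] [-0.3600015  -0.72267706  0.68440152]
wrist [([0.3383, 0.162, 0.0047], 0.75), ([0.5947, 0.1678, 0.0575], 0.62)]
side [([0.5229, -0.2814, 0.0007], 0.94), ([0.3298, 0.1663, 0.0053], 0.75), ([0.5345, 0.3575, 0.0663], 0.73), ([0.6123, 0.1666, 0.0537], 0.7)]
scene [([0.616, 0.1709, 0.0556], 0.91), ([0.3953, 0.4484, 0.0154], 0.66), ([0.5248, -0.2768, 0.0025], 0.58), ([0.3319, 0.1653, 0.0067], 0.57), ([0.5468, -0.1443, 0.0575], 0.34)]
```

View pics/w6.png

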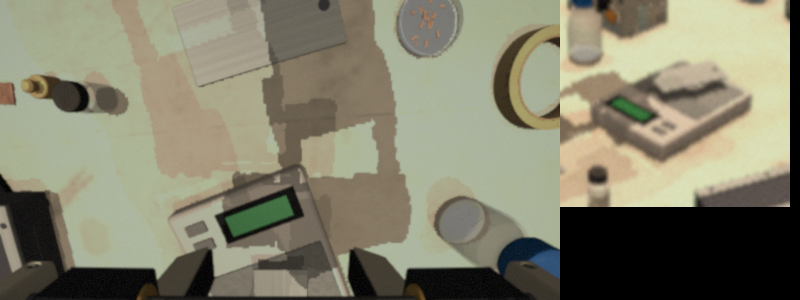

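The plate lies flat on the pan: side inset ~(690,78), near edge in the wrist view at row ~270. The networks put its centre within about 5 mm of the pan's centre, inside the 15 mm limit.

Run:
```python
from h import *
print(ray('wrist',[(253,271),(306,268)],.058,np.load('cal6.npy',allow_pickle=True).item()).mean(0))
print(hand_in())
```

```text
[0.56181186 0.17204047 0.058     ]
the job is handed in; nothing more can be done
None
```

The job is handed in: the plate was slid out, pinched by its near end, laid flat on the balance pan about 5 mm or less off centre, and released; the hand-in gave back no verdict.

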